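Draw the hot oven's bolt with the hooked rod

TASK

The annealing oven is hot, so keep the gripper and arm off it: pick up the hooked rod by its handle, catch the upright post of the lid's bolt with the hook and draw the bolt fully back towards the oven's front. Then lay the hooked rod down flat on the bench, clear of the oven, without dropping it. Leave the straight rod where it is.

Things in the scene. Friction and masses are not known exactly. Their poses are not given: they have to be found in the camera images.
- hook_rod: Hooked rod lying flat. Dark wood handle 120 x 24 x 30 high (mm); origin: centre of its underside; x along the rod, z up. From the handle's +x end a 10 mm steel shaft runs on, its axis 15 mm above the underside, to x = 225; there a 10 mm thick prong turns off to +y (left, seen from the handle) in the flat, ending at x = 215, y = 55. About 0.3 kg, balanced some 25 mm ahead of the origin.
- straight_rod: Bystander lying flat: same handle and shaft as the hooked rod, same origin and axes, but its shaft ends straight 230 mm ahead of the origin, with no prong.
- oven: Hot grey oven with aluminium lid, 260 (x) x 280 (y) x 130 high (mm), fixed. Origin: foot of its front face, mid-width; the front (two black knobs) faces its -x. Along y = 0 on the lid lies a steel bolt in two guides and a rear keeper, 24 mm above the lid at most. From the bolt rises an upright post 14 mm thick, its top 200 mm above the bench, its axis at y = 0, x = 58 mm minus the bolt's joint value.
- bolt (a joint): Travel of the bolt and its post in m: 0 fully shot into the keeper, 0.055 fully drawn, at its stop. Grows as the post moves along the oven's -x, to the oven's front. Dry friction about 2.5 N, slight drag, no spring: it stays where it is left.

How it is judged:
By the outcome, as a careful person would: the job done as asked, in the order asked, and still so for the second after the job is handed in, with the robot touching nothing.
It also fails if it takes over 48 s, if anything falls off the work surface, if the arm or the gripper's body presses on something with over 40 N, if the wrist force passes 120 N, or if a joint passes its speed limit or range.

ROBOT

A 6-joint arm with a two-finger parallel gripper is mounted at the origin on the work surface. World frame = base frame: x ahead of the robot, y to its left, z up, the work surface at z = 0. Lengths are in mm, angles in rad, forces in N, time in s.
With the tool pointing down it reaches from about 350 to 800 mm from the base axis. Payload 7.3 kg.
Tool frame: the origin (TCP) lies midway between the tips of the shut fingers; the grasp point (between the pads) lies 19 mm behind it; z points along the fingers, x is the direction in which the jaws open and shut, and the axes are right-handed (so a half turn about z gives the same grasp; the last joint's range is limited). The gripper opens to 85 mm and grips with 20 to 120 N. Pads are 22 mm wide; open, the fingers measure 114 mm over their backs; the gripper's body (76 mm by 85 mm) begins 54 mm behind the grasp point. The pads swing forward as they close: fully open they stand 13 mm farther back than shut.
Start: joints at [-1.366, 0.342, 1.524, -0, 1.275, -0.146], TCP at [180.439, -493.038, 231.322] pointing down, gripper open.
Joint ranges: [-2.53, 2.53], [-0.77, 2.02], [0.04, 2.7], [-1, 4.14], [0.28, 2.66], [-3.11, 3.11]. Speed limits (rad/s): [2.57, 2.57, 3.14, 3.14, 3.14, 3.14].

INTERFACE

Orientations are given as a unit quaternion [w, x, y, z].
In Python, from bench import * gives the robot as it stands.
- The arm moves only by the tool step_arm, never from a script. Its arguments are lists of equal length, an entry for each row: "dp": the shift along the tool's x, y, z in mm, a list of three; "delta_rot": the turn, a rotation vector about the tool's x, y, z in rad, a list of three; "grip": the finger opening in mm, from 0 to 85.4. In form: {"dp": [[x, y, z], ...], "delta_rot": [[wx, wy, wz], ...], "grip": [grip, ...]}. A call has 1 to 5 rows; each row shifts and turns the commanded pose from where the row before left it, along the tool's axes as they then stand; what a row does not reach is not made up. A row lasts 1/8 s, in which the tool goes at most 62.5 mm and 10.7 degrees, less where a joint would pass 70% of its speed; a pose out of reach is approached as far as the arm can. A call is refused whole if a number of a shift passes 62.5 or a number of a turn 0.188, either way. A call with a gripper value outside its range is refused whole. The fingers move at their own pace and stop on an object; the grip force is fixed at half the most. Time passes only in rows, so rows that do not move let the fingers close. It gives the time, the measured TCP pose, the force and the opening at its end, in the units of the state.
- get_obs(): the state, without advancing time (a new reading comes with each control period).
- camera(name): name is "scene" or "side" or "wrist"; returns a dict with "color" (420x560x3 uint8, red, green, blue), "fx", "fy", "cx", "cy" (pixels), "extrinsics" (4x4, takes a point from camera to world coordinates); the wrist camera has in their place "T_tool_cam" (4x4, takes a point from camera to tool coordinates, whose origin is the TCP and whose axes are the tool frame's). Camera axes: x right, y up, looking along -z (the intrinsics and any distortion apply to the point x, -y, -z); pixel columns grow to the right and rows downward; lengths in mm; the calibration is good to about 2 mm. A picture is of the moment at which its call begins: read the wrist's pose just before it. There is no depth.
- sign_off(): hands the job in, once; it reports no verdict.
The state is a dict: "time": time; "joint_positions": joint angles; "joint_vel": joint speeds; "joint_torque": joint torques, N m; "position": TCP position; "tcp_rot": TCP orientation; "ft_force": force on the tool from outside, world axes, zero at the start; "ft_torque": the same for the moment, N m; "finger_gap": finger opening in mm.
Only numpy, scipy, OpenCV 4.12 (cv2) and the standard library are available. Lean on these libraries where they do the work, as an engineer would, in place of code of your own. Each camera call takes 0.05 s, during which the arm holds its last target. There are 200 camera calls.

## Working session

There is one attempt and no reset: what is moved stays moved. The work goes in short steps, Python scripts to look and compute and a tool call to move; the robot and the scene stay as the last step left them, time stands still between calls to the robot, and variables do not carry over. Pictures are saved under pics/ and viewed, about 8 in all and at most 12, crops included, and the job is handed in when it is done.

Besides the shell and the picture viewer there is one more tool, called after "Call:" as a command line: name --argument value ..., lists and objects as JSON in quotes. step_arm: Moves the arm, as the interface text tells. Its arguments: {"type":"object","properties":{"dp":{"type":"array"},"delta_rot":{"type":"array"},"grip":{"type":"array"}},"required":["dp","delta_rot","grip"]}

```bash
mkdir -p pics; ls
python3 - <<'E'
from bench import *
import cv2,numpy as np
print(get_obs())
for n in("scene","side"):
    c=camera(n); cv2.imwrite(f"pics/{n}0.png",c["color"][:,:,::-1]); print(n,{k:(np.round(v,3).tolist() if k!="color" else 0) for k,v in c.items()})
E
```

```text
pics
{'time': 0.0, 'joint_positions': array([-1.36600086e+00,  3.42719791e-01,  1.52502811e+00,  2.88847869e-05,
        1.27540720e+00, -1.46022235e-01]), 'joint_vel': array([-1.46490308e-03,  1.30430637e-03, -2.58392262e-05, -9.69311424e-04,
       -1.15875358e-04, -1.70673729e-03]), 'joint_torque': array([-2.13426916e-03, -4.33687949e+01, -2.46014571e+01, -3.72610357e-04,
        7.95203290e-03, -2.22863946e-05]), 'position': array([ 180.35903566, -492.61375889,  230.62361717]), 'tcp_rot': array([-5.45987802e-04,  8.19651477e-01, -5.72861979e-01, -5.58922938e-04]), 'ft_force': array([-0.45405337, -0.81169307,  0.74956015]), 'ft_torque': array([ 0.00282819, -0.02364378,  0.01403566]), 'finger_gap': 85.49883028193248}
scene {'color': 0, 'fx': 399.728, 'fy': 399.728, 'cx': 275.76, 'cy': 204.203, 'extrinsics': [[0.012, -0.85, 0.527, 1030.34], [1.0, 0.003, -0.018, -12.014], [0.013, 0.527, 0.85, 819.206], [0.0, 0.0, 0.0, 1.0]]}
side {'color': 0, 'fx': 541.05, 'fy': 541.05, 'cx': 285.593, 'cy': 215.277, 'extrinsics': [[-0.84, 0.346, -0.417, 142.302], [-0.542, -0.548, 0.637, 657.71], [-0.008, 0.761, 0.649, 774.549], [0.0, 0.0, 0.0, 1.0]]}
```

View pics/scene0.png

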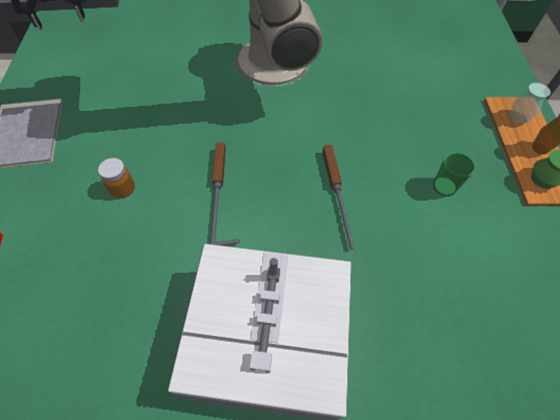

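View pics/side0.png

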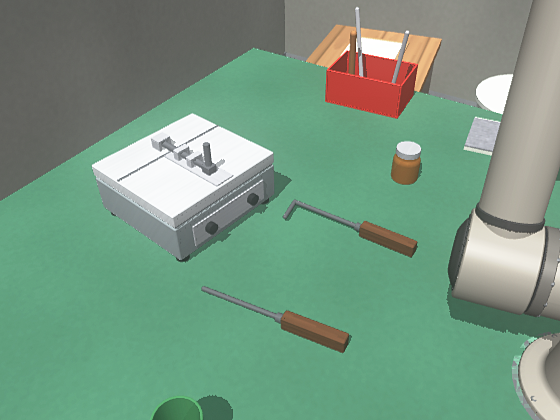

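The scene shows the hooked rod on the left (handle 220,144 to 217,186, shaft corner 213,243, prong tip 238,241) and the straight rod at right. The oven lid corners are at (206,247), (351,261), (346,411) and (174,393), with the post top at (273,262). In the side view the hook corner is at (296,203) and the post top at (207,146).

```bash
cat > h.py <<'E'
import numpy as np
from scipy.optimize import least_squares
from scipy.spatial.transform import Rotation as R
def proj(c,P,T=None):
    T=np.array(c["extrinsics"]) if T is None else T
    q=(np.c_[P,np.ones(len(P))]@np.linalg.inv(T).T)[:,:3]
    return np.c_[c["cx"]+c["fx"]*q[:,0]/-q[:,2], c["cy"]+c["fy"]*-q[:,1]/-q[:,2]]
def place(p,L):
    x,y,a=p; L=np.array(L,float); c,s=np.cos(a),np.sin(a)
    return np.c_[x+c*L[:,0]-s*L[:,1],y+s*L[:,0]+c*L[:,1],L[:,2]]
def fit(obs,p0):  # obs: list of (cam,T,local pts,pixels)
    f=lambda p:np.concatenate([(proj(c,place(p,L),T)-np.array(u)).ravel() for c,T,L,u in obs])
    r=least_squares(f,p0,loss="soft_l1",x_scale=[10,10,.1]); return r.x,f(r.x).reshape(-1,2)
def toolT(o):
    q=o["tcp_rot"]; T=np.eye(4); T[:3,:3]=R.from_quat([q[1],q[2],q[3],q[0]]).as_matrix(); T[:3,3]=o["position"]; return T
E
python3 - <<'E'
from bench import *
from h import *
s=camera("scene");d=camera("side")
p,r=fit([(s,None,[[225,0,15],[215,55,15]],[[213,243],[238,241]]),(d,None,[[225,0,15],[215,55,15]],[[296,203],[286,217]]),
 (s,None,[[-60,0,30],[60,0,30]],[[220,144],[217,186]]),(d,None,[[60,0,30],[-60,0,30]],[[361,226],[416,243]])],[450,-120,0])
print("hook",p.round(3),r.round(1).tolist())
L=[[0,-140,130],[0,140,130],[260,140,130],[260,-140,130]]
P=[[58,0,200]]
p,r=fit([(s,None,L,[[206,247],[351,261],[346,411],[174,393]]),(s,None,P,[[273,262]]),(d,None,P,[[207,145]]),(d,None,L,[[273,155],[180,223],[94,167],[194,114]])],[700,0,0])
print("oven",p.round(3),r.round(1).tolist())
p,r=fit([(s,None,[[230,0,15],[-60,0,30],[60,0,30]],[[351,247],[328,148],[336,187]]),(d,None,[[230,0,15],[60,0,30],[-60,0,30]],[[204,289],[282,316],[348,340]])],[450,100,0.2])
print("straight",p.round(3),r.round(1).tolist())
E
```

```text
hook [ 4.13064e+02 -1.36380e+02  1.00000e-03] [[-0.1, 2.1], [-0.1, -0.1], [-1.3, -0.7], [-1.0, 0.4], [-0.0, -1.9], [-0.1, -5.6], [0.9, -2.7], [0.1, 1.5]]
oven [ 7.02674e+02  3.23800e+00 -1.25000e-01] [[-1.8, -6.1], [-0.2, -4.1], [2.4, 0.1], [-4.0, -4.7], [0.6, 0.0], [-1.5, -1.5], [2.9, -2.1], [-4.4, -3.5], [-2.3, 0.1], [-1.5, -0.2]]
straight [4.19094e+02 1.47301e+02 1.05000e-01] [[0.3, 1.4], [0.1, -4.1], [1.3, -4.9], [-1.0, -0.9], [1.8, -1.2], [-0.1, 0.1]]
```

Both objects sit at plausible reach. The hook is at about (413,-136) with yaw 0, and the post is at about (760,-4). I'll turn the tool and move above the handle, about 25 mm ahead of its centre.

Call:
step_arm --dp '[[0, 0, 0], [0, 0, 0], [-44.5, -32.2, 6], [-44.5, -32.2, 6], [-44.5, -32.2, 6]]' --delta_rot '[[0, 0, 0.175], [0, 0, 0.175], [0, 0, 0], [0, 0, 0], [0, 0, 0]]' --grip '[85, 85, 85, 85, 85]'

```text
time: 0.82
position: [277.6, -358.0, 213.0]
tcp_rot: [-0.0, 0.707, -0.707, 0.0]
ft_force: [0.4, 0.6, 0.5]
finger_gap: 85.0
```

Call:
step_arm --dp '[[-44.5, -32.2, 6], [-44.5, -32.2, 6], [-44.5, -32.2, 6], [-44.5, -32.2, 6], [-44.5, -32.2, 6]]' --delta_rot '[[0, 0, 0], [0, 0, 0], [0, 0, 0], [0, 0, 0], [0, 0, 0]]' --grip '[85, 85, 85, 85, 85]'

```text
time: 1.45
position: [438.6, -135.3, 183.2]
tcp_rot: [0.0, 0.707, -0.707, 0.0]
ft_force: [-0.1, -1.4, 0.1]
finger_gap: 85.1
```

Call:
step_arm --dp '[[0, 0, 0], [0, 0, 0]]' --delta_rot '[[0, 0, 0], [0, 0, 0]]' --grip '[85, 85]'

```text
time: 1.7
position: [437.6, -136.8, 183.2]
tcp_rot: [0.0, 0.708, -0.706, -0.0]
ft_force: [-0.5, -0.8, -1.0]
finger_gap: 85.0
```

Run:
```python
from bench import *
from h import *
import cv2
o=get_obs();T=toolT(o);print(o["time"],o["position"].round(1),T[:3,0].round(3))
c=camera("wrist");print(np.round(c["T_tool_cam"],3).tolist(),c["fx"],c["cx"],c["cy"])
cv2.imwrite("pics/w1.png",c["color"][:,:,::-1])
print(proj(c,place([413,-136.4,0.001],[[-60,0,30],[60,0,30],[225,0,15],[215,55,15]]),T@c["T_tool_cam"]).round(0).tolist())
```

```text
1.7 [ 437.6 -136.8  183.2] [ 0.002 -1.     0.   ]
[[1.0, 0.001, 0.001, 0.676], [0.001, -0.963, -0.271, -67.707], [0.001, 0.271, -0.963, -142.132], [0.0, 0.0, 0.0, 1.0]] 375.06646238173323 276.0372737037845 210.53536269299195
[[275.0, 287.0], [275.0, 148.0], [275.0, -92.0], [197.0, -75.0]]
```

View pics/w1.png

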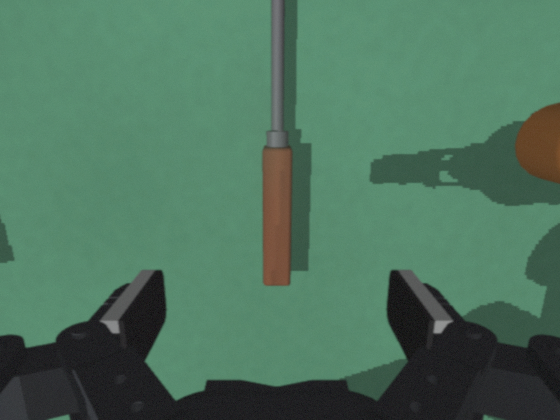

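The wrist view shows the handle from (277,147) to (277,285), within 2 px of the prediction. The pose is confirmed, so I'll descend and grip.

Call:
step_arm --dp '[[0, 0, 45], [0, 0, 45], [0, 0, 45], [0, 0, 25], [0, 0, 15]]' --delta_rot '[[0, 0, 0], [0, 0, 0], [0, 0, 0], [0, 0, 0], [0, 0, 0]]' --grip '[85, 85, 85, 85, 85]'

```text
time: 2.38
position: [436.6, -138.1, 7.1]
tcp_rot: [-0.0, -0.706, 0.708, 0.001]
ft_force: [-0.7, 0.4, 0.4]
finger_gap: 85.0
```

Call:
step_arm --dp '[[0, 0, 4], [0, 0, 0], [0, 0, 0], [0, 0, 0], [0, 0, 0]]' --delta_rot '[[0, 0, 0], [0, 0, 0], [0, 0, 0], [0, 0, 0], [0, 0, 0]]' --grip '[60, 40, 15, 15, 15]'

```text
time: 3.0
position: [438.3, -137.3, 5.2]
tcp_rot: [-0.0, 0.707, -0.707, 0.001]
ft_force: [-2.0, -1.7, 6.6]
finger_gap: 23.0
```

Call:
step_arm --dp '[[0, 0, 0], [0, 0, 0], [0, 0, 0], [0, 0, 0]]' --delta_rot '[[0, 0, 0], [0, 0, 0], [0, 0, 0], [0, 0, 0]]' --grip '[10, 10, 10, 10]'

```text
time: 3.5
position: [438.3, -137.3, 5.2]
tcp_rot: [-0.0, 0.707, -0.707, 0.001]
ft_force: [-1.1, -0.5, 5.4]
finger_gap: 23.3
```

Grip holds at 23 mm. Lift straight up.

Call:
step_arm --dp '[[0, 0, -15], [0, 0, -30], [0, 0, -40], [0, 0, -40], [0, 0, -40]]' --delta_rot '[[0, 0, 0], [0, 0, 0], [0, 0, 0], [0, 0, 0], [0, 0, 0]]' --grip '[10, 10, 10, 10, 10]'

```text
time: 4.12
position: [437.3, -136.5, 170.5]
tcp_rot: [0.0, 0.707, -0.707, -0.0]
ft_force: [1.2, -0.1, -3.2]
finger_gap: 22.8
```

Call:
step_arm --dp '[[0, 0, -40], [0, 0, -20], [0, 0, 0], [0, 0, 0]]' --delta_rot '[[0, 0, 0], [0, 0, 0.065], [0, 0, 0.06], [0, 0, 0]]' --grip '[10, 10, 10, 10]'

```text
time: 4.62
position: [437.4, -136.5, 229.2]
tcp_rot: [-0.0, -0.662, 0.749, 0.0]
ft_force: [0.1, -0.3, -2.6]
finger_gap: 22.6
```

Run:
```python
from bench import *
from h import *
import cv2
o=get_obs();T=toolT(o);print(o["time"],o["position"].round(1),T.round(3).tolist(),o["ft_force"].round(1),o["ft_torque"].round(2))
ims=[]
for n in("scene","side"):
    c=camera(n); ims.append(c["color"]); 
    P=np.array([[60,0,15],[225,0,15],[215,55,15]],float)
    # rod frame in tool: x=-tool y, y=-tool x, z=-tool z ; rod (25,0,5.2) at tcp
    t=np.c_[-P[:,1],-(P[:,0]-25.3),-(P[:,2]-5.2)]
    W=(np.c_[t,np.ones(3)]@T.T)[:,:3]; print(n,W.round(1).tolist(),proj(c,W).round(1).tolist())
a=cv2.resize(ims[0][180:380,180:380],(400,400),interpolation=cv2.INTER_CUBIC);b=cv2.resize(ims[1][80:280,180:380],(400,400),interpolation=cv2.INTER_CUBIC)
cv2.imwrite("pics/lift.png",np.hstack([a,b])[:,:,::-1])
```

```text
4.625 [ 437.4 -136.5  229.2] [[-0.123, -0.992, -0.0, 437.378], [-0.992, 0.123, 0.0, -136.52], [-0.0, 0.0, -1.0, 229.237], [0.0, 0.0, 0.0, 1.0]] [ 0.1 -0.3 -2.6] [-0.02 -0.03 -0.  ]
scene [[471.8, -140.8, 239.0], [635.6, -161.1, 239.0], [632.4, -105.3, 239.0]] [[202.8, 118.4], [183.3, 187.5], [215.4, 185.9]]
side [[471.8, -140.8, 239.0], [635.6, -161.1, 239.0], [632.4, -105.3, 239.0]] [[373.0, 136.6], [302.7, 108.4], [288.9, 121.1]]
```

View pics/lift.png

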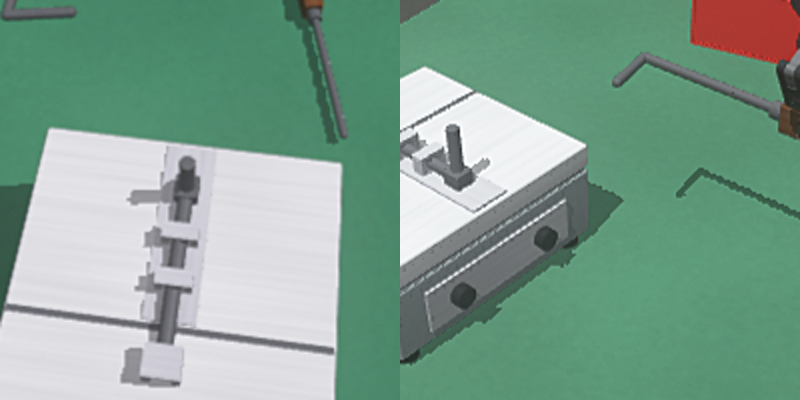

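The rod is level and matches the prediction within 1 px in both views (corner at scene 184,187 and side 304,109). The post top is at scene (273.5,261) and side (206.5,143.5), and the front lid corners are at (205,244) and (350.5,261.5).

Run:
```python
from bench import *
from h import *
def ray(c,u,z):
    E=np.array(c["extrinsics"]);v=E[:3,:3]@[(u[0]-c["cx"])/c["fx"],-(u[1]-c["cy"])/c["fy"],-1];o=E[:3,3]
    return (o+v*(z-o[2])/v[2]).round(1)
s=camera("scene");d=camera("side")
print("post",ray(s,(273.5,261),200),ray(d,(206.5,143.5),200))
a,b=ray(s,(205,244),130),ray(s,(350.5,261.5),130);print("front",a,b,(a+b)/2,np.linalg.norm(b-a),-np.arctan2((b-a)[0],(b-a)[1]))
a,b=ray(d,(273,152),130),ray(d,(180,222),130);print("front side",a,b)
# bolt line: post foot vs keeper in scene, z~147
a,b=ray(s,(272.5,278),145),ray(s,(261,353),154);print("bolt",a,b,np.arctan2((b-a)[1],(b-a)[0]))
```

```text
post [758.4  -4.2 200. ] [758.5  -5.  200. ]
front [ 691.8 -133.6  130. ] [729.5 140.5 130. ] [710.65   3.45 130.  ] 276.6805016621157 -0.1366834441042993
front side [ 692.3 -135.3  130. ] [708.8 143.1 130. ]
bolt [766.9  -5.6 145. ] [896.3 -25.  154. ] -0.1488143675325495
```

The two views agree on the post at (758.5,-4.6), with yaw about -0.13. I'll move so the prong hangs behind the post, still above it.

Call:
step_arm --dp '[[-35.6, -33, 0], [-35.6, -33, 0], [-35.6, -33, 0], [-35.6, -33, 0], [0, 0, 0]]' --delta_rot '[[0, 0, 0], [0, 0, 0], [0, 0, 0], [0, 0, 0], [0, 0, 0]]' --grip '[10, 10, 10, 10, 10]'

```text
time: 5.45
position: [587.9, -9.5, 227.9]
tcp_rot: [-0.0, -0.663, 0.748, 0.001]
ft_force: [-1.0, -0.8, -2.4]
finger_gap: 22.9
```

Call:
step_arm --dp '[[0, 0, 0], [0, 0, 0]]' --delta_rot '[[0, 0, 0], [0, 0, 0]]' --grip '[10, 10]'

```text
time: 5.7
position: [585.7, -12.7, 229.3]
tcp_rot: [-0.0, -0.662, 0.75, 0.0]
ft_force: [-0.3, -1.3, -4.0]
finger_gap: 23.2
```

```bash
cat > look.py <<'E'
from bench import *
from h import *
import cv2,sys
o=get_obs();T=toolT(o);print(o["time"],o["position"].round(1),T[:3,1].round(3),o["ft_force"].round(1),o["finger_gap"].round(1))
ims=[]
for n,(r,k) in dict(scene=(140,180),side=(80,130)).items():
    c=camera(n)
    P=np.array([[60,0,15],[225,0,15],[215,55,15]],float)
    t=np.c_[-P[:,1],-(P[:,0]-25.3),-(P[:,2]-5.2)]
    W=(np.c_[t,np.ones(3)]@T.T)[:,:3]; print(n,proj(c,W).round(1).tolist())
    ims.append(cv2.resize(c["color"][r:r+200,k:k+200],(400,400),interpolation=cv2.INTER_CUBIC))
print(W.round(1).tolist())
cv2.imwrite(sys.argv[1],np.hstack(ims)[:,:,::-1])
E
python3 look.py pics/above.png
```

```text
Traceback (most recent call last):
  File "look.py", line 4, in <module>
    o=get_obs();T=toolT(o);print(o["time"],o["position"].round(1),T[:3,1].round(3),o["ft_force"].round(1),o["finger_gap"].round(1))
                                                                                                          ^^^^^^^^^^^^^^^^^^^^^
AttributeError: 'float' object has no attribute 'round'
```

The pose matches the plan, so I'll lower the hook behind the post and then look.

Call:
step_arm --dp '[[0, 0, 15], [0, 0, 16], [0, 0, 15], [0, 0, 15], [0, 0, 0]]' --delta_rot '[[0, 0, 0], [0, 0, 0], [0, 0, 0], [0, 0, 0], [0, 0, 0]]' --grip '[10, 10, 10, 10, 10]'

```text
time: 6.32
position: [585.5, -11.7, 166.5]
tcp_rot: [-0.001, -0.662, 0.75, 0.001]
ft_force: [-0.4, -0.1, -3.2]
finger_gap: 22.5
```

```bash
sed -i 's/o\["finger_gap"\].round(1)/o["finger_gap"]/' look.py; python3 look.py pics/down.png
```

```text
6.325 [585.5 -11.7 166.5] [-0.992  0.124  0.003] [-0.4 -0.1 -3.2] 22.45318749133948
scene [[266.5, 199.0], [254.4, 280.8], [287.4, 278.8]]
side [[269.0, 172.9], [207.9, 142.8], [191.1, 156.5]]
[[620.0, -16.1, 176.2], [783.7, -36.5, 175.7], [780.6, 19.3, 175.7]]
```

View pics/down.png

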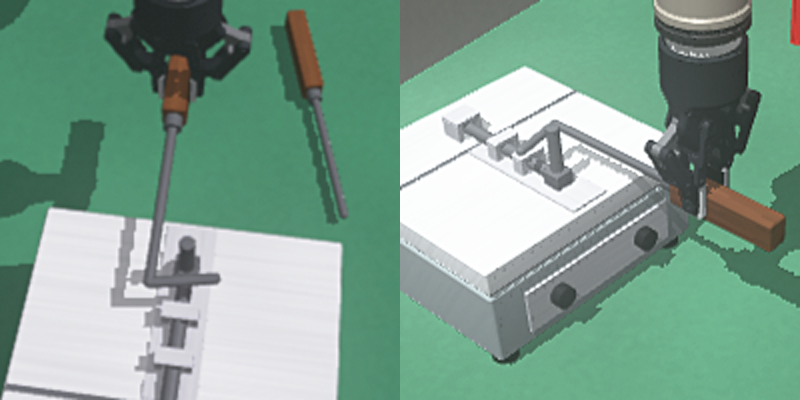

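The hook is behind the post, with the prong from (150,280) to (217,278) and the post at (187,245), and the shaft is clear on the left. Draw the bolt.

Call:
step_arm --dp '[[0, 8, 0], [0, 8, 0], [0, 8, 0], [0, 8, 0], [0, 8, 0]]' --delta_rot '[[0, 0, 0], [0, 0, 0], [0, 0, 0], [0, 0, 0], [0, 0, 0]]' --grip '[10, 10, 10, 10, 10]'

```text
time: 7.05
position: [546.5, -6.8, 168.6]
tcp_rot: [0.0, -0.662, 0.75, -0.0]
ft_force: [2.9, 1.3, -2.5]
finger_gap: 22.7
```

Call:
step_arm --dp '[[0, 8, 0], [0, 7, 0], [0, 6, 0], [0, 0, 0]]' --delta_rot '[[0, 0, 0], [0, 0, 0], [0, 0, 0], [0, 0, 0]]' --grip '[10, 10, 10, 10]'

```text
time: 7.55
position: [526.6, -4.3, 168.7]
tcp_rot: [0.001, -0.662, 0.75, -0.001]
ft_force: [6.4, 1.3, -2.8]
finger_gap: 22.7
```

Call:
step_arm --dp '[[0, 3, 0], [0, 0, 0]]' --delta_rot '[[0, 0, 0], [0, 0, 0]]' --grip '[10, 10]'

```text
time: 7.8
position: [526.3, -4.2, 169.2]
tcp_rot: [0.003, -0.662, 0.75, -0.003]
ft_force: [15.6, 1.0, -6.5]
finger_gap: 22.9
```

Call:
step_arm --dp '[[0, 2, 0], [0, 0, 0]]' --delta_rot '[[0, 0, 0], [0, 0, 0]]' --grip '[10, 10]'

```text
time: 8.05
position: [526.1, -4.2, 169.8]
tcp_rot: [0.004, -0.662, 0.75, -0.005]
ft_force: [20.6, 0.9, -6.5]
finger_gap: 23.2
```

Force rose to 20 N after about 60 mm of travel, so it is either the stop or a jam. I'll check.

```bash
python3 look.py pics/pull.png
```

```text
8.05 [526.1  -4.2 169.8] [-0.992  0.125 -0.013] [20.6  0.9 -6.5] 23.175314009340585
scene [[270.3, 172.6], [259.1, 247.2], [290.8, 245.5]]
side [[293.8, 183.6], [228.9, 150.6], [212.3, 165.0]]
[[560.4, -8.5, 180.1], [724.1, -29.1, 182.2], [721.1, 26.7, 182.1]]
```

View pics/pull.png

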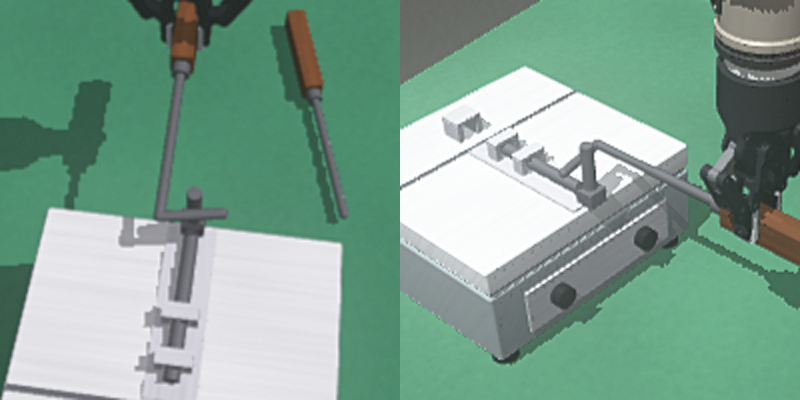

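Run:
```python
from bench import *
from h import *
def ray(c,u,z):
    E=np.array(c["extrinsics"]);v=E[:3,:3]@[(u[0]-c["cx"])/c["fx"],-(u[1]-c["cy"])/c["fy"],-1];o=E[:3,3]
    return (o+v*(z-o[2])/v[2]).round(1)
s=camera("scene");d=camera("side")
print(ray(s,(273.5,261),200),ray(s,(277.5,235),200),ray(d,(206.5,143.5),200),ray(d,(224,153),200))
# expected drawn pixel of post top
e=np.array([.992,-.128]);
for k in(.045,.05,.055):
    P=np.r_[np.array([758.5,-4.6])-1000*k*e,200][None]; print(k,proj(s,P),proj(d,P))
for n,c,r,q in(("s",s,205,250),("d",d,120,190)): 
    import cv2; cv2.imwrite(f"pics/z{n}.png",cv2.resize(c["color"][r:r+60,q:q+60][:,:,::-1],(390,390),interpolation=cv2.INTER_CUBIC))
cv2.imwrite("pics/z.png",np.hstack([cv2.imread("pics/zs.png"),cv2.imread("pics/zd.png")]))
```

```text
[758.4  -4.2 200. ] [709.5   3.2 200. ] [758.5  -5.  200. ] [709.4   3.1 200. ]
0.045 [[276.3748676  237.24519157]] [[222.75982064 151.82391529]]
0.05 [[276.70572997 234.6976296 ]] [[224.62189231 152.76089797]]
0.055 [[277.03410567 232.16921447]] [[226.49297095 153.7024129 ]]
```

View pics/z.png

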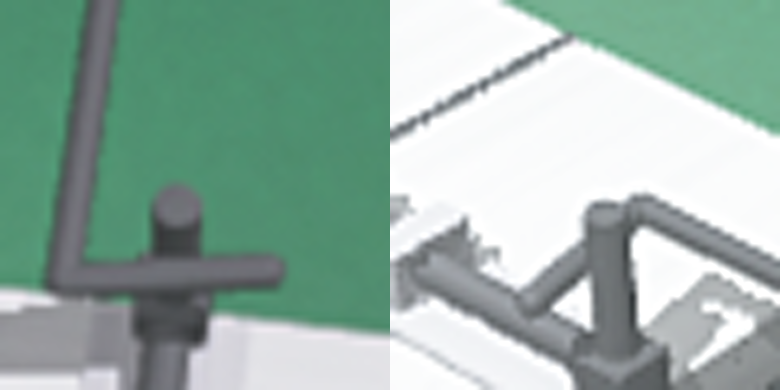

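The post top is at scene (277.2,236.8) and side (223.5,152.3), about 48 mm of measured travel, and it stands at the oven's front edge. The force grows at about 3 N/mm without motion, which is the signature of a hard stop. One more nudge will confirm it.

Call:
step_arm --dp '[[0, 3, 0], [0, 0, 0], [0, 0, 0]]' --delta_rot '[[0, 0, 0], [0, 0, 0], [0, 0, 0]]' --grip '[10, 10, 10]'

```text
time: 8.62
position: [525.8, -4.0, 170.7]
tcp_rot: [0.007, -0.662, 0.75, -0.007]
ft_force: [28.6, 1.5, -7.9]
finger_gap: 23.1
```

Run:
```python
from bench import *
from h import *
s=camera("scene");d=camera("side")
L=[[0,-140,130],[0,140,130],[260,140,130],[260,-140,130]]
us=[[205,244],[351,261.5],[346,411],[174,393]];ud=[[273,153],[178,222.5],[94,167],[194,114]]
import scipy.optimize as so
# free lid size and height too
def f(p):
    x,y,a,l,w,h=p;Q=place((x,y,a),[[0,-w,h],[0,w,h],[l,w,h],[l,-w,h]])
    return np.r_[(proj(s,Q)-us).ravel(),(proj(d,Q)-ud).ravel()]
r=so.least_squares(f,[703,3,-.125,260,140,130]);print(r.x.round(3),f(r.x).round(1))
r=so.least_squares(lambda p:f([*p,130]),[703,3,-.125,260,140]);print(r.x.round(3))
o=get_obs();print(o["position"],o["ft_force"])
```

```text
[ 7.06641e+02  2.02100e+00 -1.21000e-01  2.57693e+02  1.37558e+02
  1.24643e+02] [-0.   0.5 -2.4 -2.   0.5  1.  -1.8 -2.3  0.7  1.6 -1.9 -2.4 -1.2  1.6
 -2.8  2. ]
[ 7.06757e+02  2.87300e+00 -1.21000e-01  2.57251e+02  1.36860e+02]
[525.77100274  -3.98967236 170.68300915] [27.67628448  1.7227577  -5.54336565]
```

It is at the stop: the TCP does not move while the force goes to 28 N. The refitted oven front at x=706.7 puts the fully drawn post at about 709.7, and I measured 709.5. I'll ease the hook forward and lift it off.

Call:
step_arm --dp '[[0, -6, 0], [0, -7, 0], [0, -8, 0], [0, 0, 0], [0, 0, 0]]' --delta_rot '[[0, 0, 0], [0, 0, 0], [0, 0, 0], [0, 0, 0], [0, 0, 0]]' --grip '[10, 10, 10, 10, 10]'

```text
time: 9.35
position: [538.3, -5.9, 168.0]
tcp_rot: [-0.0, -0.662, 0.75, 0.0]
ft_force: [0.4, 0.5, -3.0]
finger_gap: 23.1
```

Call:
step_arm --dp '[[0, 0, -15], [0, 0, -20], [0, 0, -20], [0, 0, -15], [0, 0, 0]]' --delta_rot '[[0, 0, 0], [0, 0, 0], [0, 0, 0], [0, 0, 0], [0, 0, 0]]' --grip '[10, 10, 10, 10, 10]'

```text
time: 9.98
position: [539.3, -6.0, 239.9]
tcp_rot: [0.001, -0.662, 0.75, -0.001]
ft_force: [-0.2, 0.1, -2.1]
finger_gap: 23.1
```

Call:
step_arm --dp '[[36, 24, 0], [36, 24, 0], [36, 24, 0], [36, 24, 0], [0, 0, 0]]' --delta_rot '[[0, 0, 0], [0, 0, 0], [0, 0, 0], [0, 0, 0], [0, 0, 0]]' --grip '[10, 10, 10, 10, 10]'

```text
time: 10.6
position: [423.8, -138.4, 237.8]
tcp_rot: [-0.001, -0.661, 0.751, 0.001]
ft_force: [0.8, -0.0, -2.3]
finger_gap: 22.8
```

```bash
sed -i 's/(140,180)/(120,160)/; s/(80,130)/(80,170)/' look.py; python3 look.py pics/back.png
```

```text
10.6 [ 423.8 -138.4  237.8] [-0.992  0.127  0.002] [ 0.8 -0.  -2.3] 22.767768791823826
scene [[201.7, 110.2], [181.7, 178.3], [213.8, 176.9]]
side [[380.7, 134.2], [309.4, 105.9], [295.6, 118.6]]
[[458.3, -142.8, 247.6], [621.9, -163.8, 247.3], [619.0, -108.0, 247.3]]
```

View pics/back.png

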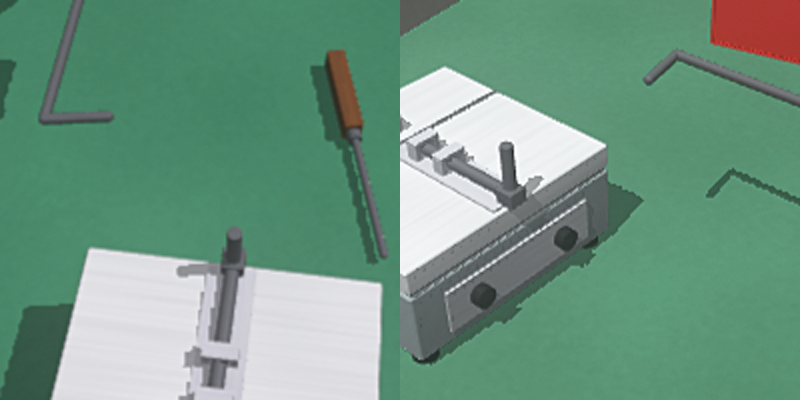

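The bolt stays drawn, with the post top at (277.5,236.5), unchanged. The rod is level and hasn't shifted in the grip. Lower it to the bench, gently at the end.

Call:
step_arm --dp '[[0, 0, 40], [0, 0, 45], [0, 0, 45], [0, 0, 40], [0, 0, 30]]' --delta_rot '[[0, 0, 0], [0, 0, 0], [0, 0, 0], [0, 0, 0], [0, 0, 0]]' --grip '[10, 10, 10, 10, 10]'

```text
time: 11.32
position: [425.9, -135.7, 36.4]
tcp_rot: [-0.0, -0.662, 0.749, 0.001]
ft_force: [-0.5, 0.5, -2.5]
finger_gap: 23.1
```

Call:
step_arm --dp '[[0, 0, 15], [0, 0, 8], [0, 0, 4], [0, 0, 0], [0, 0, 0]]' --delta_rot '[[0, 0, 0], [0, 0, 0], [0, 0, 0], [0, 0, 0], [0, 0, 0]]' --grip '[10, 10, 10, 10, 10]'

```text
time: 11.95
position: [426.1, -137.1, 11.8]
tcp_rot: [0.0, -0.662, 0.75, -0.001]
ft_force: [0.7, -0.7, -3.8]
finger_gap: 22.9
```

Call:
step_arm --dp '[[0, 0, 4], [0, 0, 0], [0, 0, 0]]' --delta_rot '[[0, 0, 0], [0, 0, 0], [0, 0, 0]]' --grip '[10, 10, 10]'

```text
time: 12.32
position: [425.6, -137.0, 7.3]
tcp_rot: [-0.0, -0.662, 0.75, -0.0]
ft_force: [1.7, 0.1, -3.1]
finger_gap: 23.3
```

Call:
step_arm --dp '[[0, 0, 2], [0, 0, 0]]' --delta_rot '[[0, 0, 0], [0, 0, 0]]' --grip '[10, 10]'

```text
time: 12.58
position: [425.8, -137.1, 5.7]
tcp_rot: [0.0, -0.662, 0.75, -0.0]
ft_force: [-1.8, -0.1, 3.4]
finger_gap: 23.1
```

Call:
step_arm --dp '[[0, 0, 1], [0, 0, 0]]' --delta_rot '[[0, 0, 0], [0, 0, 0]]' --grip '[10, 10]'

```text
time: 12.82
position: [425.7, -137.1, 5.5]
tcp_rot: [0.0, -0.662, 0.75, -0.001]
ft_force: [-6.2, 1.4, 15.7]
finger_gap: 23.2
```

It's on the bench. I'll ease off, open and rise.

Call:
step_arm --dp '[[0, 0, -1], [0, 0, 0], [0, 0, 0], [0, 0, 0], [0, 0, 0]]' --delta_rot '[[0, 0, 0], [0, 0, 0], [0, 0, 0], [0, 0, 0], [0, 0, 0]]' --grip '[10, 40, 70, 85, 85]'

```text
time: 13.45
position: [425.7, -137.0, 5.2]
tcp_rot: [-0.0, -0.662, 0.75, 0.0]
ft_force: [0.1, -0.3, -1.0]
finger_gap: 85.4
```

Call:
step_arm --dp '[[0, 0, 0], [0, 0, -20], [0, 0, -50], [0, 0, -60], [0, 0, -60]]' --delta_rot '[[0, 0, 0], [0, 0, 0], [0, 0, 0], [0, 0, 0], [0, 0, 0]]' --grip '[85, 85, 85, 85, 85]'

```text
time: 14.08
position: [425.3, -136.8, 197.1]
tcp_rot: [-0.0, -0.662, 0.75, 0.0]
ft_force: [0.8, -0.4, 0.4]
finger_gap: 85.2
```

Call:
step_arm --dp '[[0, 0, 0], [0, 0, 0], [0, 0, 0], [0, 0, 0]]' --delta_rot '[[0, 0, 0], [0, 0, 0], [0, 0, 0], [0, 0, 0]]' --grip '[85, 85, 85, 85]'

```text
time: 14.58
position: [425.1, -136.7, 194.1]
tcp_rot: [-0.001, -0.662, 0.75, 0.001]
ft_force: [0.1, 0.1, 0.2]
finger_gap: 84.9
```

```bash
sed -i 's/(120,160)/(90,160)/;s/(80,170)/(80,190)/' look.py; python3 look.py pics/end.png
```

```text
14.575 [ 425.1 -136.7  194.1] [-0.992  0.124  0.003] [0.1 0.1 0.2] 84.9328105997438
scene [[205.7, 126.2], [187.4, 192.8], [217.9, 191.3]]
side [[377.2, 154.5], [307.7, 125.6], [294.3, 138.7]]
[[459.6, -141.0, 203.8], [623.3, -161.4, 203.4], [620.2, -105.6, 203.5]]
```

View pics/end.png

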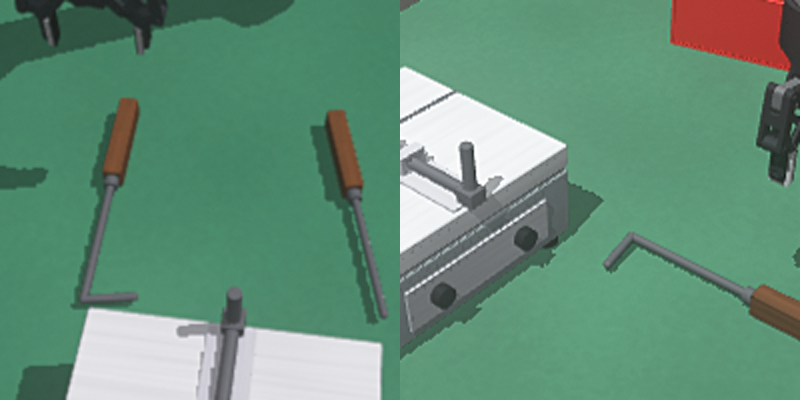

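The rod lies flat with its hook about 60 mm short of the oven front. The post is still drawn and the gripper is clear, so I'm handing in.

```bash
python3 -c "
from bench import *
print(sign_off())"
```

```text
the job is handed in; nothing more can be done
None
```

The bolt is drawn to its stop, and the hooked rod is lying flat on the bench, released, with its hook about 60 mm short of the oven. I handed the job in at about 15 s; `sign_off()` gives no verdict.

- **Drawing the bolt:** I lifted the rod by its handle, lowered the hook behind the post and pulled. The post stopped dead while the pull rose to about 28 N, well over the bolt's 2.5 N friction. In the last picture it was still drawn.
- **Laying down:** the rod touched the bench at about 3 N, rising to 16 N as I pressed it down. I then opened the gripper and raised it clear.
- **The rest:** the gripper and arm stayed in front of the oven, and I never touched the straight rod.
- **Check that disagreed:** the cameras showed about 47–49 mm of bolt travel, not the full 55 mm. The post ended at x ≈ 709.5 mm. The oven pose I fitted puts the fully drawn post at about 709.7 mm, so the bolt probably started some 6 mm drawn. My first readings of the lid's front corners disagreed by up to 20 mm between cameras; a refit with all the corners brought the errors down to 2–3 pixels.

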